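# Level a bottle balance before the centrifuge run

## Task

Bring the two pans of the lab balance level: take the right bottle out of the heavy pan and set it, upright and fully home, into the light pan's empty orange cup, which slides and has to be found by feel. The balance is delicate, so go gently: never load or push either pan with more than about a kilogram in all. Leave every bottle of the load standing home in a socket, let go, and do not disturb the other things on the bench.

Things in the scene. Friction and masses are not known exactly. Their poses are not given: they have to be found in the camera images.
- balance: White two-pan balance housing, 200 x 300 x 55 mm, fixed; a 130 mm post between the pans. Origin on the table under its centre; the pans run along its x, 95 mm either side along its y. As one pan sinks the other rises by as much, at most 14 mm from level, then a hard stop: 10 g of difference moves each pan 0.4 mm; pushing one pan takes 0.25 N per mm.
- heavy_pan: The pan that starts lower (left or right varies), with three bottles. Steel tray with blue rims, 194 mm along its x, 64 mm along y; origin at the centre of its underside, about 85 mm above the table when level; z up, stays horizontal. On it, a fixed white rack block and, at the +x end, an orange cup block. Sockets at x = -71 and -27 mm (rack) and +22 mm (cup), all full at the start.
- light_pan: The pan that starts higher, with one bottle. Steel tray with blue rims, 194 mm along its x, 64 mm along y; origin at the centre of its underside, about 85 mm above the table when level; z up, stays horizontal. On it, a fixed white rack block and, at the +x end, an orange cup block. Rack socket at x = -27 mm (full); the empty cup has been slid to anywhere from x = +29 to +67 mm.
- heavy_pan_bay (a point): Heavy pan's cup socket when the cup is against the rack: pan x = +22, y = 0, at socket-floor height. All sockets of both pans: 36.5 mm diameter, 28 mm deep, 1 mm bevel, on the pan's line y = 0, floors 9 mm and block tops 37 mm above the pan's origin. Both blocks are 54 mm wide.
- light_pan_bay (a point): Where the empty orange cup's socket would be with the cup against the rack: pan x = +22, y = 0, at socket-floor height (cup top 28 mm above). Moves with the pan, not with the cup. The cup (50 x 54 mm) slides from there up to 46 mm along the pan's +x, against 5 N of friction; at the start it is 7 to 45 mm out, where is not reported: see it or find it by feel.
- green_1: Closed amber bottle with a GREEN cap, full: about 120 g (a few grams more or less). 34 mm diameter, 80 mm tall; origin at the centre of its underside, z up. 1 mm bevel at the foot; straight cap, 32 mm diameter, from 62 to 80 mm height. Stands in a socket of one of the pans at the start (which one varies).
- green_2: Closed amber bottle with a GREEN cap, full: about 120 g (a few grams more or less). 34 mm diameter, 80 mm tall; origin at the centre of its underside, z up. 1 mm bevel at the foot; straight cap, 32 mm diameter, from 62 to 80 mm height. Stands in a socket of one of the pans at the start (which one varies).
- yellow_1: Closed clear bottle with a YELLOW cap, half the weight: about 60 g (a few grams more or less). 34 mm diameter, 80 mm tall; origin at the centre of its underside, z up. 1 mm bevel at the foot; straight cap, 32 mm diameter, from 62 to 80 mm height. Stands in a socket of one of the pans at the start (which one varies).
- yellow_2: Closed clear bottle with a YELLOW cap, half the weight: about 60 g (a few grams more or less). 34 mm diameter, 80 mm tall; origin at the centre of its underside, z up. 1 mm bevel at the foot; straight cap, 32 mm diameter, from 62 to 80 mm height. Stands in a socket of one of the pans at the start (which one varies).
- red_bottle: Bystander: same bottle shape with a RED cap, standing on the table beside the balance; not part of the load.
- tube_box: Bystander: blue microtube box with white insert, 115 x 90 x 60 mm, on the table beside the balance.
- plates: Bystander: stack of four clear well plates, 127 x 85 x 60 mm, on the table behind the balance.
- beaker: Bystander: glass beaker, 68 mm diameter, 85 mm tall, on the table beside the balance.
- marker: Bystander: marker pen lying on the table, about 120 mm long, 18 mm thick.
- timer: Bystander: white lab timer, 60 x 75 x 25 mm, on the table.

How it is judged:
By the outcome, as a careful person would: the job done as asked, in the order asked, and still so for the second after the job is handed in, with the robot touching nothing.
It also fails if it takes over 48 s, if anything falls off the work surface, if the arm or the gripper's body presses on something with over 40 N, if the wrist force passes 120 N, or if a joint passes its speed limit or range.

## Robot

A 6-joint arm with a two-finger parallel gripper is mounted at the origin on the work surface. World frame = base frame: x ahead of the robot, y to its left, z up, the work surface at z = 0. Lengths are in m, angles in degrees, forces in N, time in s.
With the tool pointing down it reaches from about 0.35 to 0.875 m from the base axis. Payload 4.2 kg.
Tool frame: the origin (TCP) lies on the centre line of the jaws, within the pads' length; the fingertips stand 19 mm ahead of it and the grasp point (between the pads) is the TCP; z points along the fingers, y is the line along which they close (so a half turn about z gives the same grasp; the last joint's range is limited). The gripper opens to 87 mm and grips with 3 to 60 N. Pads are 19 mm wide; open, the fingers measure 117 mm over their backs; the gripper's body (75 mm by 190 mm) begins 51 mm behind the grasp point.
Start: joints at [-61.043, 22.042, 0.453, 0, -68.411, -14.817], TCP at [0.153, -0.606, 0.242] pointing down, gripper open.
Joint ranges: [-179.83, 179.83], [-69.29, 118.12], [-61.27, 80.66], [-181.25, 117.63], [-171.15, -9.14], [-177.46, 177.46]. Speed limits (degrees/s): [159.86, 159.86, 180, 180, 180, 180].

## Interface

Orientations are given as a 3x3 rotation matrix whose columns are the frame's x, y, z axes.
In Python, from station import sense, capture, finish_job, search_frame, masks_of gives the robot as it stands.
- The arm moves only by the tool drive_tool, never from a script. Its argument "rows" is a list of rows, each a list of 7 numbers: the opening in per cent of the stroke, from 0 (shut) to 100 (fully open), then the shift along the world's x, y, z in mm, then the turn, a rotation vector about the world's x, y, z in rad. In form: [[fingers, dx, dy, dz, wx, wy, wz], ...]. A call has 1 to 5 rows; each row shifts and turns the commanded pose from where the row before left it; what a row does not reach is not made up. A row lasts 1/12 s, in which the tool goes at most 41.7 mm and 7.16 degrees, less where a joint would pass 70% of its speed; a pose out of reach is approached as far as the arm can. A call is refused whole if a number of a shift passes 41.7 or a number of a turn 0.125, either way. A call with a gripper value outside its range is refused whole. The fingers move at their own pace and stop on an object; the grip force is fixed at half the most. Time passes only in rows, so rows that do not move let the fingers close. It gives the time, the measured TCP pose, the force, the opening and the grip force at its end, in the units of the state.
- sense(): the state, without advancing time (a new reading comes with each control period).
- capture(name): name is "scene" or "top" or "wrist"; returns a dict with "frame" (420x560x3 uint8, red, green, blue), "z_map" (420x560 float32, m along the optical axis (not along the pixel's ray), 0 where there is no reading), "fx", "fy", "cx", "cy" (pixels), "distortion" ([k1, k2, p1, p2, k3] as OpenCV has them; the pictures are not rectified), "R" (3x3) and "t" (3): a world point X has camera coordinates R X + t; the wrist camera has in their place "T_tool_cam" (4x4, takes a point from camera to tool coordinates, whose origin is the TCP and whose axes are the flange's). Camera axes: x right, y down, z forward; pixel columns grow to the right and rows downward; lengths in m; the calibration is good to about 2 mm. A picture is of the moment at which its call begins: read the wrist's pose just before it.
- finish_job(): hands the job in; it is judged then, once.
Trained networks look in a picture, given as the dict that the camera call returned (one of the last four; its "shot" number tells which), for a name from the list of things; names that differ only in an ending like _2 or _b are one class to them, and where a whole thing is asked for, a point or a joint stands for the part that bears it (a point fixed in the world has none). Each returns a list of dicts, best first, with "p" (0 to 1); they miss things now and then, are a little off and sometimes report something else, mostly with a low value. They report only what shows in the picture. A call takes as long as a camera call.
- search_frame(label, picture): "xy" ([column, row] in pixels, amid what is visible of it).
- masks_of(label, picture): "region" (420x560 bool, what is visible of it) and "xy" ([column, row] in pixels, amid what is visible of it).
The state is a dict: "time_s": time; "joints": joint angles; "joint_velocities": joint speeds; "effort": joint torques, N m; "tcp_pos": TCP position; "ee_rot": TCP orientation; "wrist_force": force on the tool from outside, world axes, zero at the start; "moment": the same for the moment, N m; "gripper_width": opening from 0.0 (shut) to 1.0 (fully open); "gripper_force": force on a finger pad.
Only numpy, scipy, OpenCV 4.12 (cv2) and the standard library are available. Lean on these libraries where they do the work, as an engineer would, in place of code of your own. Each camera call takes 0.05 s, during which the arm holds its last target. There are 200 camera calls.

## Working session

There is one attempt and no reset: what is moved stays moved. The work goes in short steps, Python scripts to look and compute and a tool call to move; the robot and the scene stay as the last step left them, time stands still between calls to the robot, and variables do not carry over. Pictures are saved under pics/ and viewed, at most 10 in all, crops included, and the job is handed in when it is done.

Besides the shell and the picture viewer there is one more tool, called after "Request:" as name(argument=value, ...), one argument or row to a line, values as JSON. drive_tool: Moves the arm, as the interface text tells. Its arguments: {"type":"object","properties":{"rows":{"type":"array"}},"required":["rows"]}

```bash
mkdir -p pics; cat > h.py <<'E'
import numpy as np, cv2
from station import sense, capture, finish_job, search_frame, masks_of
def save(c,n): cv2.imwrite('pics/'+n+'.png',cv2.cvtColor(c['frame'],cv2.COLOR_RGB2BGR))
def ext(c,s=None):
    if 'R' in c: R=np.array(c['R']);t=np.array(c['t']);return R.T,-R.T@t
    T=np.array(c['T_tool_cam']);A=np.array(s['ee_rot']);return A@T[:3,:3],A@T[:3,3]+np.array(s['tcp_pos'])
def pts(c,uv,z,s=None):
    K=np.array([[c['fx'],0,c['cx']],[0,c['fy'],c['cy']],[0,0,1.]])
    n=cv2.undistortPoints(np.array(uv,float).reshape(-1,1,2),K,np.array(c['distortion'],float))[:,0]
    R,o=ext(c,s)
    return (np.c_[n,np.ones(len(n))]*np.array(z).reshape(-1,1))@R.T+o
def cloud(c,m,s=None):
    m=m&(c['z_map']>0);v,u=np.nonzero(m)
    return pts(c,np.c_[u,v],c['z_map'][v,u],s)
E
python3 - <<'E'
from h import *
s=sense();print(s['tcp_pos'],np.round(s['ee_rot'],3).tolist(),s['gripper_width'])
for n in['top','scene']:
    c=capture(n);save(c,n)
    for l in['balance','heavy_pan','light_pan','green_1','yellow_1','red_bottle','tube_box','plates','beaker','timer','marker']:
        for d in masks_of(l,c)[:4]:
            if d['p']<.3: continue
            P=cloud(c,d['region'])
            if len(P)<5: continue
            z=np.percentile(P[:,2],97); Q=P[P[:,2]>z-.006]
            print(n,l,round(d['p'],2),np.round(d['xy']),'top z %.3f'%z,np.round(np.median(Q,0),3),np.round(np.ptp(P,0),3))
E
```

```text
[ 0.15257718 -0.60549669  0.24043667] [[-0.97, -0.244, -0.001], [-0.244, 0.97, 0.002], [0.0, 0.002, -1.0]] 1.0025307953542646
top balance 0.73 [239. 218.] top z 0.108 [0.55  0.08  0.117] [0.222 0.308 0.136]
top heavy_pan 0.72 [267. 204.] top z 0.116 [ 0.527 -0.015  0.114] [0.196 0.072 0.113]
top light_pan 0.68 [196. 205.] top z 0.135 [0.501 0.171 0.132] [0.222 0.084 0.185]
top light_pan 0.53 [275. 211.] top z 0.169 [ 0.53  -0.016  0.166] [0.031 0.031 0.059]
top green_1 0.66 [273. 192.] top z 0.168 [ 0.579 -0.013  0.166] [0.031 0.033 0.079]
top green_1 0.51 [276. 209.] top z 0.168 [ 0.531 -0.016  0.166] [0.042 0.036 0.073]
top yellow_1 0.8 [275. 229.] top z 0.168 [ 0.486 -0.018  0.166] [0.033 0.033 0.07 ]
top yellow_1 0.72 [192. 214.] top z 0.187 [0.521 0.174 0.184] [0.055 0.049 0.091]
top red_bottle 0.69 [196. 204.] top z 0.135 [0.501 0.171 0.132] [0.198 0.073 0.043]
top red_bottle 0.59 [148. 197.] top z 0.083 [0.602 0.316 0.081] [0.028 0.028 0.08 ]
top tube_box 0.95 [336. 213.] top z 0.061 [ 0.542 -0.207  0.061] [0.116 0.094 0.06 ]
top plates 0.69 [238. 154.] top z 0.063 [0.72  0.07
[... 834 characters left out ...]
 0.165] [0.029 0.032 0.057]
scene yellow_1 0.59 [311. 162.] top z 0.185 [0.524 0.169 0.183] [0.226 0.264 0.186]
scene yellow_1 0.59 [262. 189.] top z 0.166 [ 0.49  -0.022  0.164] [0.244 0.23  0.172]
scene red_bottle 0.6 [354. 183.] top z 0.083 [0.605 0.314 0.08 ] [0.084 0.121 0.09 ]
scene tube_box 0.67 [245. 254.] top z 0.059 [ 0.556 -0.21   0.059] [0.166 0.11  0.065]
scene plates 0.82 [344. 232.] top z 0.061 [0.725 0.069 0.059] [0.13  0.198 0.067]
scene beaker 0.91 [339. 165.] top z 0.086 [0.498 0.38  0.084] [0.192 0.225 0.136]
scene timer 0.65 [135. 268.] top z 0.026 [ 0.343 -0.435  0.023] [0.088 0.097 0.03 ]
scene marker 0.65 [302. 163.] top z 0.020 [0.329 0.377 0.017] [0.167 0.214 0.13 ]
```

View pics/top.png

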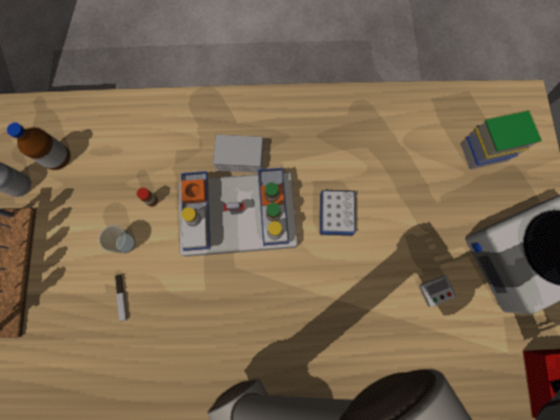

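View pics/scene.png

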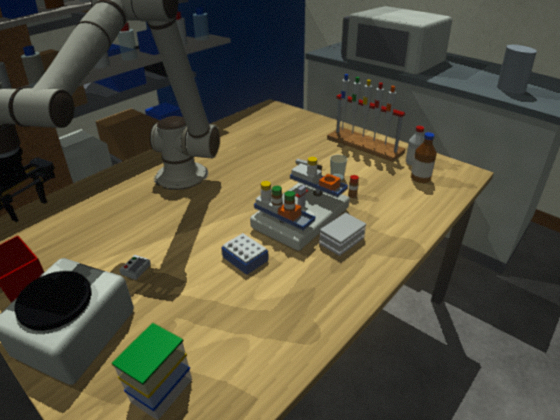

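The heavy pan is on the right (y≈-0.015), with its caps at top-view (275,229) yellow, (274,211) green and (272,190) green. The light pan is on the left, with a yellow at (190,214) and the empty orange cup at (194,189). Loads are 300 g and 60 g, so I'll move one green, the one in the cup at the end of the row. First I'll take a closer look from above.

Request:
drive_tool(
  rows=[
    [100,19,32,6,0,0,-0.01],
    [100,19,32,6,0,0,-0.01],
    [100,19,32,6,0,0,-0.01],
    [100,19,32,6,0,0,-0.01],
    [100,19,32,6,0,0,-0.01],
  ],
)

```text
time_s: 1.62
tcp_pos: [0.2482, -0.4446, 0.2719]
ee_rot: [[-0.981, -0.194, 0.0], [-0.194, 0.981, -0.0], [-0.0, -0.0, -1.0]]
wrist_force: [1.0, 0.0, 0.7]
gripper_width: 1.004
gripper_force: 0.0
```

Request:
drive_tool(
  rows=[
    [100,19,32,6,0,0,-0.01],
    [100,19,32,6,0,0,-0.01],
    [100,19,32,6,0,0,-0.01],
    [100,19,32,6,0,0,-0.01],
    [100,19,32,6,0,0,-0.01],
  ],
)

```text
time_s: 2.03
tcp_pos: [0.3431, -0.2844, 0.3022]
ee_rot: [[-0.989, -0.146, 0.001], [-0.146, 0.989, -0.0], [-0.001, -0.001, -1.0]]
wrist_force: [1.3, -1.1, 0.7]
gripper_width: 0.999
gripper_force: 0.0
```

Request:
drive_tool(
  rows=[
    [100,19,32,6,0,0,-0.01],
    [100,19,32,6,0,0,-0.01],
    [100,19,32,6,0,0,-0.01],
    [100,19,32,6,0,0,-0.01],
    [100,19,32,6,0,0,-0.01],
  ],
)

```text
time_s: 2.45
tcp_pos: [0.4381, -0.1242, 0.3324]
ee_rot: [[-0.995, -0.097, 0.001], [-0.097, 0.995, 0.0], [-0.001, -0.0, -1.0]]
wrist_force: [0.4, 0.1, -0.0]
gripper_width: 1.004
gripper_force: 0.0
```

Request:
drive_tool(
  rows=[
    [100,19,32,6,0,0,-0.01],
    [100,19,32,6,0,0,-0.01],
    [100,19,32,6,0,0,-0.01],
    [100,19,32,6,0,0,-0.01],
    [100,0,0,0,0,0,0],
  ],
)

```text
time_s: 2.87
tcp_pos: [0.5168, 0.0064, 0.3558]
ee_rot: [[-0.998, -0.061, 0.002], [-0.061, 0.998, 0.001], [-0.003, 0.001, -1.0]]
wrist_force: [-0.2, -0.5, -0.7]
gripper_width: 1.0
gripper_force: 0.0
```

```bash
cat > look.py <<'E'
from h import *
import sys
def caps(c,s,verbose=True):
    """centre of cap tops and of orange cup hole from colour + depth"""
    hsv=cv2.cvtColor(c['frame'],cv2.COLOR_RGB2HSV); out=[]
    for name,lo,hi in[('green',(45,70,30),(90,255,255)),('yellow',(20,110,90),(34,255,255)),('orange',(3,140,80),(16,255,255))]:
        m=cv2.inRange(hsv,lo,hi)
        n,lab,st,_=cv2.connectedComponentsWithStats(m)
        for i in range(1,n):
            if st[i,4]<150: continue
            P=cloud(c,lab==i,s)
            if len(P)<50: continue
            z=np.percentile(P[:,2],90);Q=P[abs(P[:,2]-z)<.004]
            if name=='orange' or not .05<z<.25: r=cv2.minAreaRect((Q[:,:2]*1000).astype(np.float32));o=(np.array(r[0]),r[1],r[2])
            else:
                (x,y),rr=cv2.minEnclosingCircle((Q[:,:2]*1000).astype(np.float32));o=(np.array([x,y]),rr,np.mean(Q[:,:2],0)*1000)
            print(name,st[i].tolist(),'z %.1f'%(z*1000),[np.round(k,1).tolist() for k in o])
if __name__=='__main__':
    s=sense();c=capture('wrist');save(c,sys.argv[1])
    print(s['time_s'],s['tcp_pos'],np.round(s['ee_rot'],3).tolist(),s['wrist_force']);print(np.round(c['T_tool_cam'],3).tolist())
    caps(c,s)
E
python3 look.py w1
```

```text
2.8667 [0.51680079 0.0063723  0.35582171] [[-0.998, -0.061, 0.002], [-0.061, 0.998, 0.001], [-0.003, 0.001, -1.0]] [-0.22264534 -0.49640391 -0.70369665]
[[0.001, -0.957, -0.29, 0.08], [1.0, 0.001, 0.001, 0.002], [-0.001, -0.29, 0.957, -0.144], [0.0, 0.0, 0.0, 1.0]]
green [248, 185, 30, 31, 720] z 166.1 [[530.9, -13.5], 15.8, [530.3, -13.5]]
green [250, 226, 27, 31, 682] z 166.0 [[579.9, -10.7], 15.9, [579.2, -10.7]]
yellow [0, 0, 560, 290, 59631] z 2.0 [[511.4, 36.7], [440.9, 874.7], 3.3]
yellow [0, 96, 258, 193, 13606] z 1.6 [[597.9, -253.6], [317.5, 430.3], 6.2]
yellow [0, 106, 62, 10, 258] z 1.6 [[459.5, -367.0], [86.7, 9.7], 89.8]
yellow [0, 118, 84, 31, 1219] z 1.4 [[493.6, -357.2], [126.6, 42.7], 89.3]
yellow [247, 145, 31, 32, 766] z 166.2 [[487.1, -15.9], 15.8, [486.8, -15.9]]
yellow [79, 160, 41, 13, 224] z 1.5 [[534.8, -276.9], [62.2, 16.4], 84.8]
yellow [94, 279, 16, 54, 310] z 428.5 [[490.5, -41.1], [13.2, 2.5], 3.4]
yellow [156, 319, 248, 47, 4324] z 2.1 [[844.0, 18.7], [101.1, 465.1], 5.0]
orange [244, 208, 15, 38, 280] z 114.2 [[580.8, -30.1], [49.0, 16.5], 0.5]
orange [270, 209, 17, 38, 379] z 114.4 [[579.3, 5.5], [50.9, 20.3], 3.7]
orange [393, 224, 50, 47, 1845] z 132.6 [[592.2, 180.2], [51.1, 56.1], 2.8]
```

View pics/w1.png

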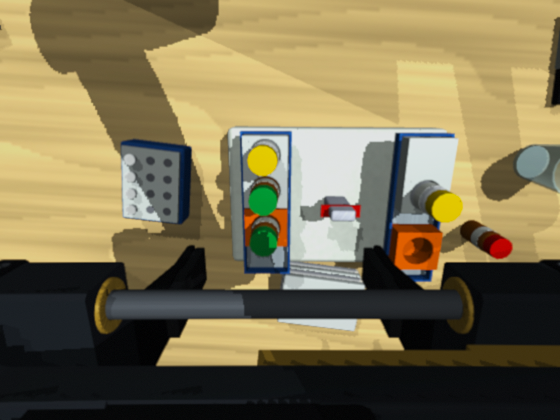

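The wrist view shows the heavy pan's caps at (262,160) yellow, (263,198) green and (264,240) green, with the empty orange cup at (418,247). The cup is about 23 mm out from its bay and on the pan's line. I'll go above the cup-side green and check once the arm has settled.

Request:
drive_tool(
  rows=[
    [70,16.5,-3.2,-29,0,0,0],
    [70,16.5,-3.2,-29,0,0,0],
    [70,16.5,-3.2,-29,0,0,0],
    [70,16.5,-3.2,-29,0,0,0.004],
    [70,0,0,0,0,0,0],
  ],
)

```text
time_s: 3.33
tcp_pos: [0.5779, -0.0122, 0.2323]
ee_rot: [[-0.998, -0.058, -0.012], [-0.058, 0.998, -0.001], [0.012, -0.001, -1.0]]
wrist_force: [-0.1, -0.4, -2.2]
gripper_width: 0.739
gripper_force: 0.0
```

Request:
drive_tool(
  rows=[
    [70,0,0,0,0,0,0],
    [70,0,0,0,0,0,0],
  ],
)

```text
time_s: 3.5
tcp_pos: [0.5798, -0.0114, 0.2409]
ee_rot: [[-0.998, -0.06, 0.002], [-0.06, 0.998, -0.0], [-0.002, -0.0, -1.0]]
wrist_force: [0.4, 0.1, -0.1]
gripper_width: 0.707
gripper_force: 0.0
```

```bash
python3 look.py w2 | grep -v 'z [0-9]\.'
```

```text
3.5 [ 0.57975868 -0.01144709  0.24091737] [[-0.998, -0.06, 0.002], [-0.06, 0.998, -0.0], [-0.002, -0.0, -1.0]] [ 0.39464091  0.12486278 -0.09391679]
[[0.001, -0.957, -0.29, 0.08], [1.0, 0.001, 0.001, 0.002], [-0.001, -0.29, 0.957, -0.144], [0.0, 0.0, 0.0, 1.0]]
green [259, 135, 47, 47, 1701] z 166.2 [[530.9, -13.6], 15.8, [530.5, -13.6]]
green [261, 201, 42, 47, 1565] z 166.1 [[579.9, -11.0], 15.9, [579.1, -11.0]]
yellow [258, 65, 49, 52, 2003] z 166.2 [[487.2, -15.9], 16.0, [487.1, -16.0]]
yellow [144, 278, 15, 55, 392] z 313.7 [[552.6, -46.1], [13.7, 2.2], 1.3]
yellow [414, 283, 9, 46, 156] z 313.7 [[546.8, 23.9], [10.0, 1.6], 7.1]
yellow [190, 319, 183, 47, 548] z 319.3 [[556.3, -9.5], [2.1, 40.8], 3.3]
orange [251, 178, 63, 57, 1629] z 114.2 [[580.2, -11.0], [50.5, 54.0], 2.9]
orange [467, 202, 82, 67, 3725] z 132.6 [[592.2, 180.0], [50.7, 55.6], 3.1]
```

View pics/w2.png

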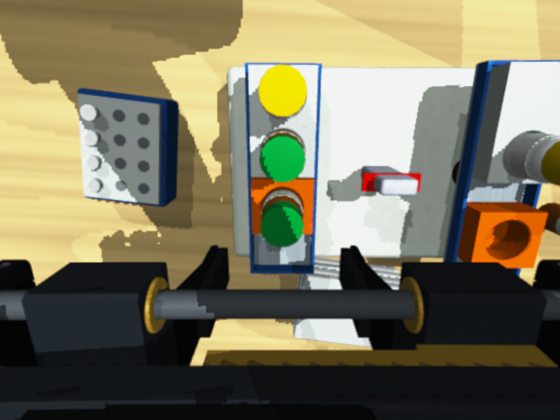

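The view shows the green cap at (283,225), centred between the fingers, and its world position agrees with the first look. Descending and closing near contact.

Request:
drive_tool(
  rows=[
    [60,0,0,-20,0,0,0],
    [50,0,0,-25,0,0,0],
    [45,0,0,-25,0,0,0],
    [41,0,0,-10,0,0,0],
    [41,0,0,0,0,0,0],
  ],
)

```text
time_s: 3.97
tcp_pos: [0.5785, -0.0109, 0.1589]
ee_rot: [[-0.998, -0.061, -0.002], [-0.061, 0.998, -0.0], [0.002, -0.0, -1.0]]
wrist_force: [-0.4, 0.4, 0.2]
gripper_width: 0.444
gripper_force: 0.0
```

Request:
drive_tool(
  rows=[
    [39,0,0,0,0,0,0],
    [39,0,0,0,0,0,0],
    [38,0,0,0,0,0,0],
    [38,0,0,0,0,0,0],
  ],
)

```text
time_s: 4.3
tcp_pos: [0.5806, -0.0107, 0.1612]
ee_rot: [[-0.998, -0.061, 0.003], [-0.061, 0.998, 0.0], [-0.003, 0.0, -1.0]]
wrist_force: [-0.1, -1.3, -0.2]
gripper_width: 0.384
gripper_force: 0.3
```

Request:
drive_tool(
  rows=[
    [37.5,0,-0.3,0,0,0,0],
    [37,0,0,0,0,0,0],
    [37,0,0,0,0,0,0],
  ],
)

```text
time_s: 4.55
tcp_pos: [0.58, -0.0112, 0.16]
ee_rot: [[-0.998, -0.061, 0.001], [-0.061, 0.998, -0.0], [-0.001, -0.0, -1.0]]
wrist_force: [1.1, 0.2, 0.2]
gripper_width: 0.373
gripper_force: 1.1
```

Request:
drive_tool(
  rows=[
    [36,0,0,0,0,0,0],
    [34,0,0,0,0,0,0],
    [30,0,0,0,0,0,0],
    [30,0,0,0,0,0,0],
  ],
)

```text
time_s: 4.88
tcp_pos: [0.5798, -0.0112, 0.1595]
ee_rot: [[-0.998, -0.061, 0.0], [-0.061, 0.998, -0.0], [-0.0, -0.0, -1.0]]
wrist_force: [0.1, -0.0, 1.1]
gripper_width: 0.364
gripper_force: 29.8
```

Request:
drive_tool(
  rows=[
    [30,0,0,4,0,0,0],
    [30,0,0,8,0,0,0],
    [30,0,0,10,0,0,0],
    [30,0,0,14,0,0,0],
    [30,0,0,20,0,0,0],
  ],
)

```text
time_s: 5.3
tcp_pos: [0.5786, -0.011, 0.2154]
ee_rot: [[-0.998, -0.061, -0.004], [-0.061, 0.998, 0.0], [0.004, 0.0, -1.0]]
wrist_force: [-0.0, 0.6, -1.1]
gripper_width: 0.359
gripper_force: 29.8
```

Request:
drive_tool(
  rows=[
    [30,0,0,30,0,0,0],
    [30,0,10,29,0,0,0],
    [30,3,37,0,0,0,0],
    [30,3,37,0,0,0,0],
    [30,3,37,0,0,0,0],
  ],
)

```text
time_s: 5.72
tcp_pos: [0.5884, 0.111, 0.2765]
ee_rot: [[-0.998, -0.059, 0.002], [-0.059, 0.998, 0.002], [-0.002, 0.001, -1.0]]
wrist_force: [0.6, 0.0, -1.0]
gripper_width: 0.361
gripper_force: 29.8
```

Request:
drive_tool(
  rows=[
    [30,3,37,0,0,0,0],
    [30,0,25,0,0,0,0],
    [30,0,8,-20,0,0,0],
    [30,0,0,-20,0,0,0],
    [30,0,0,0,0,0,0],
  ],
)

```text
time_s: 6.13
tcp_pos: [0.589, 0.1803, 0.2307]
ee_rot: [[-0.998, -0.062, -0.008], [-0.062, 0.998, -0.002], [0.009, -0.002, -1.0]]
wrist_force: [-1.6, 0.1, -2.0]
gripper_width: 0.363
gripper_force: 29.8
```

Request:
drive_tool(
  rows=[
    [30,0,0,0,0,0,0],
    [30,0,0,0,0,0,0],
    [30,0,0,0,0,0,0],
  ],
)

```text
time_s: 6.38
tcp_pos: [0.5925, 0.1797, 0.2366]
ee_rot: [[-0.998, -0.06, 0.003], [-0.06, 0.998, 0.001], [-0.003, 0.001, -1.0]]
wrist_force: [0.0, 0.6, -0.2]
gripper_width: 0.36
gripper_force: 29.8
```

```bash
python3 look.py w3 | grep -v 'z [0-9]\.'
```

```text
6.3833 [0.5924785  0.17965763 0.23656737] [[-0.998, -0.06, 0.003], [-0.06, 0.998, 0.001], [-0.003, 0.001, -1.0]] [ 0.0171031   0.62887174 -0.20868436]
[[0.001, -0.957, -0.29, 0.08], [1.0, 0.001, 0.001, 0.002], [-0.001, -0.29, 0.957, -0.144], [0.0, 0.0, 0.0, 1.0]]
green [0, 99, 24, 47, 884] z 169.0 [[532.6, -3.0], 11.9, [533.0, 0.8]]
green [252, 239, 65, 51, 2729] z 240.7 [[591.7, 181.9], 16.2, [586.7, 181.5]]
yellow [256, 99, 52, 54, 2180] z 180.1 [[521.1, 176.2], 15.8, [520.7, 176.0]]
yellow [318, 244, 200, 46, 518] z 293.6 [[553.3, 213.0], [6.4, 29.7], 14.6]
yellow [233, 319, 102, 32, 300] z 314.3 [[569.2, 180.2], [2.3, 24.8], 4.0]
yellow [474, 320, 49, 47, 428] z 313.0 [[563.7, 228.2], [6.1, 1.4], 2.4]
yellow [143, 350, 32, 8, 177] z 316.1 [[570.8, 149.8], [1.9, 8.0], 7.8]
orange [1, 97, 32, 27, 247] z 150.1 [[521.4, -3.1], [21.6, 6.1], 42.7]
orange [11, 150, 90, 62, 4022] z 118.5 [[580.2, -11.0], [50.9, 55.8], 3.7]
orange [248, 176, 67, 66, 2971] z 161.4 [[581.7, 180.0], [12.0, 32.1], 0.4]
orange [407, 195, 34, 38, 192] z 81.1 [[605.4, 324.2], [22.6, 31.6], 54.3]
orange [264, 229, 47, 22, 332] z 219.2 [[579.1, 183.7], [25.8, 8.0], 82.2]
```

View pics/w3.png

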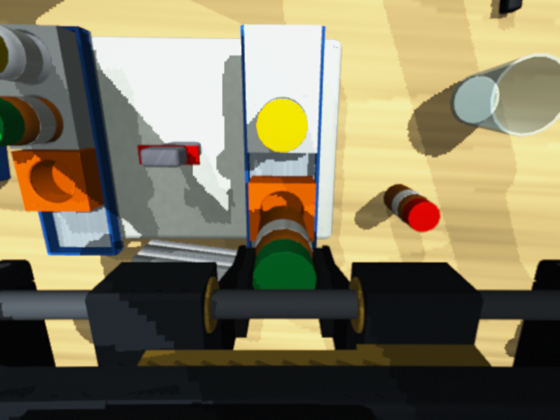

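The bottle is held at (285,262), over the orange cup, and the light pan's yellow cap at (282,126) has dropped to z 180. I'll descend so the foot sits about 13 mm below the cup top. The yellow cap's height will then tell whether the bottle entered, because a miss would push the pan down.

Request:
drive_tool(
  rows=[
    [30,0,0,-12,0,0,0],
    [30,0,0,-12,0,0,0],
    [30,0,0,-6,0,0,0],
    [30,0,0,-3,0,0,0],
    [30,0,0,0,0,0,0],
  ],
)

```text
time_s: 6.85
tcp_pos: [0.5917, 0.1795, 0.2015]
ee_rot: [[-0.998, -0.06, -0.0], [-0.06, 0.998, -0.0], [0.0, -0.0, -1.0]]
wrist_force: [-0.1, 0.1, -0.5]
gripper_width: 0.36
gripper_force: 29.8
```

Request:
drive_tool(
  rows=[
    [30,0,0,-3,0,0,0],
    [30,0,0,-3,0,0,0],
    [30,0,0,-3,0,0,0],
    [30,0,0,-3,0,0,0],
    [30,0,0,-3,0,0,0],
  ],
)

```text
time_s: 7.27
tcp_pos: [0.5917, 0.1799, 0.1864]
ee_rot: [[-0.998, -0.061, 0.0], [-0.061, 0.998, 0.0], [-0.0, 0.0, -1.0]]
wrist_force: [-0.3, 0.2, -0.8]
gripper_width: 0.361
gripper_force: 29.8
```

Request:
drive_tool(
  rows=[
    [30,0,0,0,0,0,0],
    [30,0,0,0,0,0,0],
  ],
)

```text
time_s: 7.43
tcp_pos: [0.5917, 0.1798, 0.1863]
ee_rot: [[-0.998, -0.061, -0.0], [-0.061, 0.998, -0.0], [0.0, -0.0, -1.0]]
wrist_force: [-0.6, -0.6, -0.8]
gripper_width: 0.361
gripper_force: 29.8
```

```bash
python3 look.py w4 | grep -v 'z [0-9]\.'
```

```text
7.4333 [0.59165625 0.17980907 0.18629898] [[-0.998, -0.061, -0.0], [-0.061, 0.998, -0.0], [0.0, -0.0, -1.0]] [-0.59875745 -0.63215589 -0.83563964]
[[0.001, -0.957, -0.29, 0.08], [1.0, 0.001, 0.001, 0.002], [-0.001, -0.29, 0.957, -0.144], [0.0, 0.0, 0.0, 1.0]]
green [252, 239, 65, 51, 2730] z 190.4 [[590.8, 182.0], 16.2, [585.9, 181.7]]
yellow [246, 97, 69, 70, 3769] z 180.1 [[521.0, 176.0], 15.8, [520.7, 176.0]]
yellow [334, 261, 144, 29, 302] z 244.2 [[555.2, 213.9], 14.8, [552.9, 212.9]]
yellow [235, 319, 100, 32, 263] z 264.0 [[568.3, 180.6], [2.6, 24.6], 1.7]
yellow [474, 320, 50, 47, 683] z 239.3 [[581.7, 260.0], 9.2, [582.1, 260.2]]
orange [0, 161, 68, 73, 3698] z 118.4 [[579.6, -0.2], [50.4, 35.5], 3.1]
orange [240, 190, 82, 58, 2995] z 128.0 [[583.7, 179.5], [33.5, 53.7], 3.7]
orange [427, 210, 42, 45, 239] z 80.7 [[605.6, 324.7], [21.4, 31.5], 60.1]
orange [263, 229, 48, 22, 332] z 169.0 [[578.1, 183.5], [26.4, 8.0], 82.7]
```

View pics/w4.png

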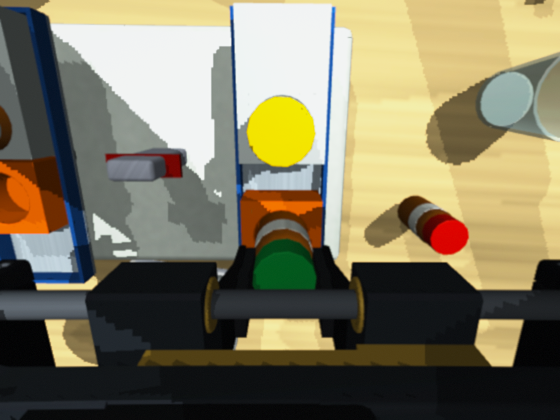

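The yellow cap hasn't moved (z 180) while the green cap at (285,266) is down to z 190, so the foot is about 16 mm inside the cup. I'll lower it home and on to pan level, so that letting go moves nothing.

Request:
drive_tool(
  rows=[
    [30,0,0,-3,0,0,0],
    [30,0,0,-3,0,0,0],
    [30,0,0,-3,0,0,0],
    [30,0,0,-2,0,0,0],
    [30,0,0,-2,0,0,0],
  ],
)

```text
time_s: 7.9
tcp_pos: [0.5918, 0.1798, 0.1734]
ee_rot: [[-0.998, -0.061, 0.0], [-0.061, 0.998, -0.0], [0.0, -0.0, -1.0]]
wrist_force: [0.7, 0.5, -1.3]
gripper_width: 0.361
gripper_force: 29.8
```

Request:
drive_tool(
  rows=[
    [30,0,0,-1.5,0,0,0],
    [30,0,0,-1,0,0,0],
    [30,0,0,0,0,0,0],
    [30,0,0,0,0,0,0],
  ],
)

```text
time_s: 8.23
tcp_pos: [0.5917, 0.1798, 0.1712]
ee_rot: [[-0.998, -0.061, 0.0], [-0.061, 0.998, -0.0], [-0.0, -0.0, -1.0]]
wrist_force: [0.9, -0.4, -0.3]
gripper_width: 0.366
gripper_force: 29.8
```

```bash
python3 look.py w5 | grep -E '^[0-9]|z 1[0-9]'
```

```text
8.2333 [0.59174807 0.1797795  0.17115472] [[-0.998, -0.061, 0.0], [-0.061, 0.998, -0.0], [-0.0, -0.0, -1.0]] [ 0.93099719 -0.36467919 -0.26325505]
green [252, 239, 65, 51, 2729] z 175.3 [[591.0, 182.0], 16.2, [586.0, 181.6]]
yellow [244, 95, 74, 76, 4318] z 175.2 [[521.0, 176.2], 15.8, [520.6, 176.1]]
orange [0, 167, 49, 78, 2695] z 123.1 [[579.8, 12.2], [17.2, 52.2], 82.8]
orange [238, 193, 87, 55, 3040] z 123.0 [[581.5, 179.4], [28.8, 53.8], 3.1]
orange [263, 229, 48, 22, 335] z 153.7 [[578.5, 183.6], [26.4, 7.8], 81.6]
```

The green and yellow caps on the light pan are both at z 175, and the cup tops are at 123.1 and 123.0, so the bottle is home and the pans are level. Releasing.

Request:
drive_tool(
  rows=[
    [38,0,0,0,0,0,0],
    [42,0,0,0,0,0,0],
    [50,0,0,0,0,0,0],
    [60,0,0,0,0,0,0],
    [60,0,0,0,0,0,0],
  ],
)

```text
time_s: 8.7
tcp_pos: [0.5917, 0.18, 0.1711]
ee_rot: [[-0.998, -0.061, 0.0], [-0.061, 0.998, 0.0], [-0.0, 0.0, -1.0]]
wrist_force: [0.4, -0.8, -0.3]
gripper_width: 0.551
gripper_force: 0.0
```

Request:
drive_tool(
  rows=[
    [60,0,0,10,0,0,0],
    [60,0,0,20,0,0,0],
    [60,0,0,35,0,0,0],
    [60,0,0,35,0,0,0],
    [60,0,0,35,0,0,0],
  ],
)

```text
time_s: 9.12
tcp_pos: [0.5915, 0.1797, 0.3085]
ee_rot: [[-0.998, -0.061, 0.001], [-0.061, 0.998, -0.0], [-0.0, -0.0, -1.0]]
wrist_force: [1.1, 0.0, 0.5]
gripper_width: 0.599
gripper_force: 0.0
```

Request:
drive_tool(
  rows=[
    [60,-30,-25,10,0,0,0],
    [60,-30,-25,10,0,0,0],
    [60,0,-25,0,0,0,0],
    [60,0,0,0,0,0,0],
    [60,0,0,0,0,0,0],
  ],
)

```text
time_s: 9.53
tcp_pos: [0.5315, 0.104, 0.3277]
ee_rot: [[-0.998, -0.059, 0.002], [-0.059, 0.998, 0.001], [-0.003, 0.001, -1.0]]
wrist_force: [-0.7, -0.1, -0.2]
gripper_width: 0.602
gripper_force: 0.0
```

```bash
python3 look.py w6 | grep -E '^[0-9]|z 1[0-9]'
```

```text
9.5333 [0.53147993 0.10403299 0.32767829] [[-0.998, -0.059, 0.002], [-0.059, 0.998, 0.001], [-0.003, 0.001, -1.0]] [-0.71392903 -0.06370842 -0.2202713 ]
green [141, 173, 38, 34, 994] z 175.5 [[530.7, -12.9], 15.9, [530.3, -12.6]]
green [338, 240, 31, 31, 410] z 175.4 [[589.0, 183.5], 15.3, [586.1, 186.5]]
yellow [341, 174, 33, 35, 922] z 175.3 [[520.9, 175.8], 15.9, [520.3, 175.6]]
orange [154, 201, 51, 42, 1673] z 123.3 [[579.9, -10.8], [49.5, 54.6], 3.4]
orange [319, 213, 49, 48, 1243] z 123.5 [[591.7, 179.9], [50.0, 54.2], 3.0]
```

View pics/w6.png

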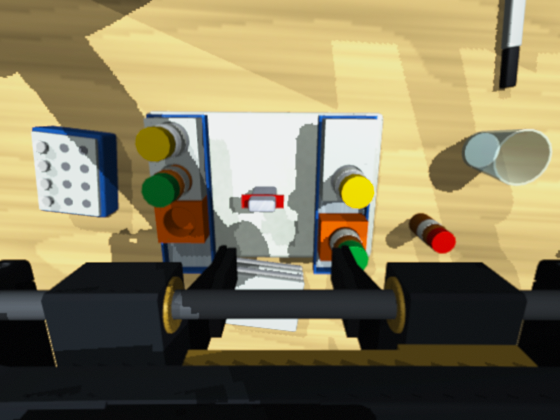

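The picture shows the green bottle upright in the light pan's orange cup at (350,252) and the other bottles in their sockets. All cap tops are at z 175 and the pans are level. Handing in.

```bash
python3 -c "from h import *; print(finish_job())"
```

```text
the job is handed in; nothing more can be done
None
```

I moved a green bottle from the heavy pan into the light pan's orange cup; it stands upright and fully home, the pans are level to within about 0.2 mm, nothing else was disturbed, and the job is handed in at about 9.5 s.

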